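# Snap a necked spindle blank into a sprung clamp

## Robot

A 6-joint arm with a two-finger parallel gripper is mounted at the origin on the work surface. World frame = base frame: x ahead of the robot, y to its left, z up, the work surface at z = 0. Lengths are in m, angles in rad, forces in N, time in s.
With the tool pointing down it reaches from about 0.35 to 0.975 m from the base axis. Payload 4.9 kg.
Tool frame: the origin (TCP) lies midway between the tips of the shut fingers; the grasp point (between the pads) lies 19 mm behind it; x points along the fingers, z is the direction in which the jaws open and shut, and the axes are right-handed (so a half turn about x gives the same grasp; the last joint's range is limited). The gripper opens to 85 mm and grips with 20 to 120 N. Pads are 22 mm wide; open, the fingers measure 114 mm over their backs; the gripper's body (76 mm by 85 mm) begins 54 mm behind the grasp point. The pads swing forward as they close: fully open they stand 13 mm farther back than shut.
Start: joints at [1.038, 0.053, 1.613, -0, 1.476, -0.119], TCP at [0.251, 0.572, 0.231] pointing down, gripper open.
Joint ranges: [-3.01, 3.01], [-1.01, 2.22], [0.06, 2.58], [-1.02, 4.17], [0.09, 2.62], [-3.14, 3.14]. Speed limits (rad/s): [2.57, 2.57, 3.14, 3.14, 3.14, 3.14].

## Interface

Orientations are given as a unit quaternion [w, x, y, z].
In Python, from plant import state, cams, workorder, nets gives the robot as it stands.
- The arm moves only by the tool play_rows, never from a script. Its argument "motion" is a list of rows, each a list of 3 entries, a list of its own where there are three numbers: the closure, from -1 (fully open) to 1 (shut), then the shift along the world's x, y, z in m, then the turn about the world's z in rad. A call has 1 to 5 rows; each row is the pose to reach, as a shift and turn from the pose commanded when the call began; what a row does not reach only later rows make up. A row lasts 1/10 s, in which the tool goes at most 50 mm and 8.59 degrees, less where a joint would pass 70% of its speed; a pose out of reach is approached as far as the arm can. A call with a gripper value outside its range is refused whole. The fingers move at their own pace and stop on an object; the grip force is fixed at half the most. Time passes only in rows, so rows that repeat a pose let the fingers close. It gives the time, the measured TCP pose, the force and the opening at its end, in the units of the state.
- state(): the state, without advancing time (a new reading comes with each control period).
- cams.grab_frame(name): name is "scene" or "top" or "wrist"; returns (picture, depth): 480x640x3 uint8, red, green, blue; 480x640 float32, m along the optical axis (not along the pixel's ray), 0 where there is no reading.
- cams.camera_info(name): a dict with "K" (3x3 intrinsics, pixels), "k1" (the pictures are not rectified: a ray, as slopes to the right and down, at radius r is drawn at 1 + k1 r^2 times it, then the intrinsics apply), "rvec" (rotation vector, rad) and "tvec" (3), from world to camera coordinates, as OpenCV has them. Camera axes: x right, y down, z forward; pixel columns grow to the right and rows downward; lengths in m; the calibration is good to about 2 mm. A picture is of the moment at which its call begins: read the wrist's pose just before it. camera_info takes no time and is no camera call; for the wrist camera it gives the pose at the moment of the call.
- workorder.job_done(): hands the job in, once; it reports no verdict.
Trained networks look in the newest picture that a camera, given by its name, has taken for a name from the list of things; names that differ only in an ending like _2 or _b are one class to them, and where a whole thing is asked for, a point or a joint stands for the part that bears it (a point fixed in the world has none). Each returns a list of dicts, best first, with "score" (0 to 1); they miss things now and then, are a little off and sometimes report something else, mostly with a low value. They report only what shows in the picture. A call takes as long as a camera call.
- nets.recognise(camera, target): "at" ([x, y, z] in m, in world coordinates, good to about 4 mm: the middle of the surface that is visible of it).
- nets.landmark_of(camera, target): "at" ([x, y, z] in m, in world coordinates, good to about 4 mm: a listed point, or the origin of a listed thing).
The state is a dict: "time": time; "joint_pos": joint angles; "joint_vel": joint speeds; "joint_efforts": joint torques, N m; "tool_pos": TCP position; "tool_rot": TCP orientation; "contact_force": force on the tool from outside, world axes, zero at the start; "ft_torque": the same for the moment, N m; "gripper_width": opening from 0.0 (shut) to 1.0 (fully open).
Only numpy, scipy, OpenCV 4.12 (cv2) and the standard library are available. Lean on these libraries where they do the work, as an engineer would, in place of code of your own. Each camera call takes 0.05 s, during which the arm holds its last target.

## Task

Load the tall steel spindle blank, the one with a narrow neck just above its foot, into the sprung clamp: hold it upright and push it straight down between the two jaws until its foot stands on the clamp's seat and the jaws have snapped shut round the neck. Keep hold of it for a moment, and let go only after the jaws have closed on it; leave it standing upright in the clamp.

Things in the scene. Friction and masses are not known exactly. Their poses are not given: they have to be found in the camera images.
- blank: Tall steel spindle blank, 120 mm, about 0.3 kg, upright on the table; origin: centre of its underside, z up. Foot 26 mm diameter, 14 mm high, lower edge chamfered; neck 14 mm up to 36 mm; shank 24 mm from 41 mm to the top: grip its top 45 mm, any yaw (the jaws reach 66 mm up it). Not to be loaded: a plain rod (32 mm, 100 high) and a bobbin (62 high, flanged at both ends), also steel.
- seat (a point): Centre of the level seat, 24 mm above the table, of the sprung clamp: a fixed grey base, 70 mm along the point's x by 170 mm along its y, with two steel jaws that open along y; z up. End posts 75 to 85 mm out along y reach 44 mm above the seat, the jaws 66 mm; nothing is higher. Pushing the blank's foot down through the jaws takes less than 10 N; the lips then snap in over the foot, round the neck.
- jaw_left (a joint): Outward travel of the sprung jaw on the seat's +y side, m: 0 shut and empty; about 0.010 as the foot passes (both add up to 0.020), 0.004 closed on the neck (both 0.008), stop at 0.018. Spring 1 N at 0, plus 100 N/m. Shut, the jaws form a V mouth 56 mm long in x: 43 mm wide at 66 mm above the seat, 6 mm at 26 mm; lips 20 to 26 mm above the seat, space for the foot below.
- jaw_right (a joint): The same for the jaw on the seat's -y side.

How it is judged:
By the outcome, as a careful person would: the job done as asked, in the order asked, and still so for the second after the job is handed in, with the robot touching nothing.
It also fails if it takes over 42 s, if anything falls off the work surface, if the arm or the gripper's body presses on something with over 40 N, if the wrist force passes 120 N, or if a joint passes its speed limit or range.

## Working session

There is one attempt and no reset: what is moved stays moved. The work goes in short steps, Python scripts to look and compute and a tool call to move; the robot and the scene stay as the last step left them, time stands still between calls to the robot, and variables do not carry over. Pictures are saved under pics/ and viewed, and the job is handed in when it is done.

Besides the shell and the picture viewer there is one more tool, called after ">>>" in YAML: its name, and indented under it one key for each argument. play_rows: Moves the arm, as the interface text tells. Its arguments: {"type":"object","properties":{"motion":{"type":"array","items":{"type":"array"}}},"required":["motion"]}

```bash
mkdir -p pics; ls; python3 - <<'E'
from plant import state,cams,nets
import cv2
s=state();print({k:s[k] for k in('time','tool_pos','tool_rot','contact_force','gripper_width')})
for c in('scene','top'):
    p,d=cams.grab_frame(c);cv2.imwrite(f'pics/{c}0.png',p[:,:,::-1])
    for t in('blank','jaw_left','jaw_right'):
        print(c,t,[(round(r['score'],2),[round(float(v),4) for v in r['at']]) for r in nets.recognise(c,t)])
    for t in('blank','seat'):
        print(c,'lm',t,[(round(r['score'],2),[round(float(v),4) for v in r['at']]) for r in nets.landmark_of(c,t)])
print(state()['time'])
E
```

```text
pics
{'time': 0.0, 'tool_pos': array([0.25099504, 0.57169547, 0.230068  ]), 'tool_rot': array([ 0.59139639, -0.38694664,  0.59270828,  0.38628941]), 'contact_force': array([-0.29286445, -0.19261527,  0.92008832]), 'gripper_width': 0.9987641982766192}
scene blank [(0.58, [0.5249, -0.2404, 0.0753])]
scene jaw_left [(0.79, [0.5267, 0.2507, 0.0583])]
scene jaw_right [(0.64, [0.5069, 0.2119, 0.0631])]
scene lm blank [(0.6, [0.5209, -0.2458, -0.0038])]
scene lm seat [(0.59, [0.5031, 0.2331, 0.0234])]
top blank [(0.66, [0.5186, -0.2347, 0.0929])]
top jaw_left [(0.9, [0.508, 0.2543, 0.0679])]
top jaw_right [(0.72, [0.4906, 0.2067, 0.061])]
top lm blank [(0.58, [0.5195, -0.2444, -0.0024])]
top lm seat [(0.97, [0.5049, 0.2311, 0.0216])]
0.6
```

View pics/scene0.png

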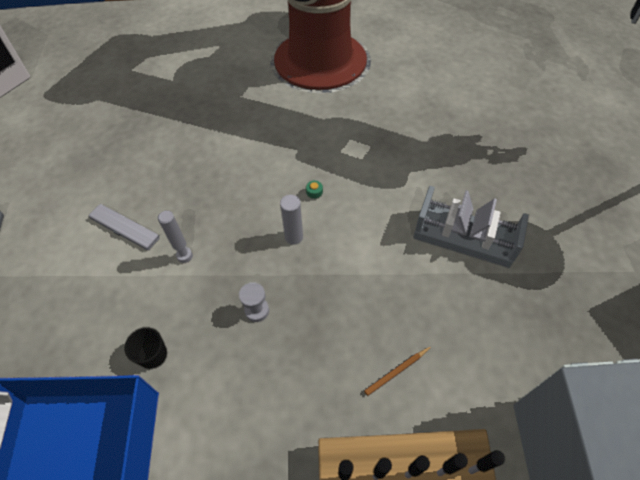

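View pics/top0.png

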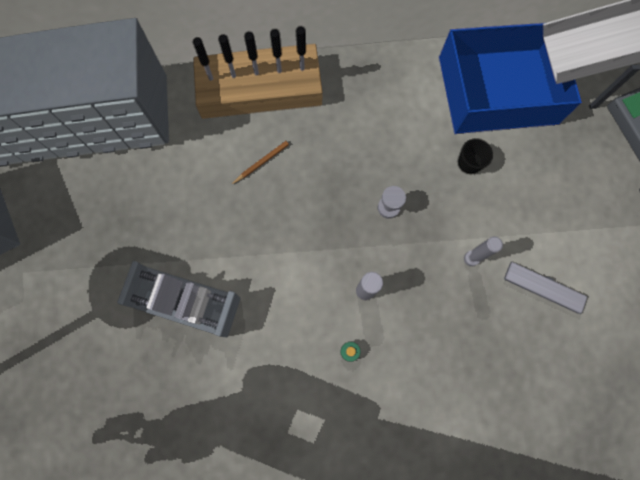

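The scene view shows the blank standing at about (175,235), with the narrow neck above its foot. The rod is at (291,220), the bobbin at (254,300) and the clamp at (472,228). In the top view the blank is at (485,250) and the clamp at (180,300), turned about 18°. Next I'll measure both from depth.

```bash
cat > h.py <<'E'
import numpy as np,cv2
from plant import state,cams,nets
def cloud(c,p=None,d=None):
    i=cams.camera_info(c)
    if d is None:p,d=cams.grab_frame(c)
    K=np.array(i['K'],float);k1=i['k1']
    R,_=cv2.Rodrigues(np.array(i['rvec'],float));t=np.array(i['tvec'],float).ravel()
    v,u=np.mgrid[0:480,0:640]
    uv=np.stack([u,v],-1).reshape(-1,1,2).astype(float)
    n=cv2.undistortPoints(uv,K,np.array([k1,0,0,0,0.])).reshape(480,640,2)
    P=np.dstack([n*d[...,None],d])
    W=(P-t)@R
    W[d<=0]=np.nan
    return p,d,W
E
python3 - <<'E'
from h import *
for c in('top','scene'):
    p,d,W=cloud(c); np.savez(c+'.npz',p=p,d=d,W=W)
    P=W.reshape(-1,3)
    m=(np.hypot(P[:,0]-.52,P[:,1]+.243)<.05)
    B=P[m&(P[:,2]>.03)]
    print(c,'blank n',len(B),'zmax',np.percentile(B[:,2],[90,98]))
    T=B[B[:,2]>.112];print(' top mean',T.mean(0),len(T),T.min(0),T.max(0))
    for a in(.02,.04,.05,.06,.07,.08,.09,.1):
        q=B[(B[:,2]>a)&(B[:,2]<a+.01)]
        if len(q):print('  ',a,len(q),q.mean(0).round(4),np.ptp(q,0).round(4))
    print(' table z',np.nanmedian(P[(abs(P[:,0]-.5)<.2)&(abs(P[:,1])<.3)][:,2]))
    C=P[(np.hypot(P[:,0]-.505,P[:,1]-.231)<.12)&(P[:,2]>.012)]
    r=cv2.minAreaRect(C[:,:2].astype(np.float32)*1000);print(' clamp rect',r,len(C))
    J=C[C[:,2]>.072]
    r=cv2.minAreaRect(J[:,:2].astype(np.float32)*1000);print(' jaws rect',r,len(J), J.mean(0))
E
```

```text
top blank n 476 zmax [0.11985713 0.12103987]
 top mean [ 0.51902557 -0.24398247  0.11853939] 213 [ 0.50759924 -0.25600473  0.11222626] [ 0.53182301 -0.23380492  0.12314437]
   0.04 28 [ 0.5157 -0.2374  0.0455] [0.0202 0.0184 0.0082]
   0.05 33 [ 0.517  -0.2359  0.0553] [0.0182 0.0136 0.0091]
   0.06 32 [ 0.5168 -0.236   0.0652] [0.0208 0.011  0.0097]
   0.07 33 [ 0.5164 -0.2366  0.0754] [0.0219 0.0148 0.0095]
   0.08 48 [ 0.5157 -0.2372  0.0851] [0.0223 0.0177 0.0097]
   0.09 35 [ 0.516  -0.2369  0.0955] [0.0204 0.0126 0.0085]
   0.1 44 [ 0.5155 -0.2375  0.1051] [0.022  0.014  0.0098]
 table z -0.000526203161469992
 clamp rect ((502.2377624511719, 235.30300903320312), (171.5043487548828, 70.9534683227539), 67.02696228027344) 5035
 jaws rect ((502.2310791015625, 235.33685302734375), (52.96408462524414, 56.45569610595703), 67.17110443115234) 621 [0.50418522 0.24041043 0.08342682]
scene blank n 629 zmax [0.12038613 0.12162805]
 top mean [ 0.5262506  -0.24455268  0.11902427] 208 [ 0.51355066 -0.25745963  0.11204865] [ 0.53684917 -0.23342194  0.12357455]
   0.04 48 [ 0.5316 -0.243   0.0454] [0.0146 0.0223 0.0095]
   0.05 55 [ 0.5315 -0.2421  0.0551] [0.0163 0.021  0.0098]
   0.06 59 [ 0.5317 -0.2424  0.0654] [0.0163 0.0207 0.0099]
   0.07 54 [ 0.5315 -0.2423  0.0751] [0.015  0.0205 0.0099]
   0.08 62 [ 0.5316 -0.2426  0.085 ] [0.0156 0.0215 0.0098]
   0.09 61 [ 0.5314 -0.2427  0.0953] [0.0159 0.0216 0.0097]
   0.1 58 [ 0.5324 -0.2427  0.1052] [0.0124 0.0219 0.0096]
 table z 0.0006344573397411258
 clamp rect ((506.00146484375, 234.88217163085938), (170.53285217285156, 73.1973876953125), 66.47953796386719) 4961
 jaws rect ((505.3926696777344, 234.4139404296875), (52.47224426269531, 58.88282012939453), 66.53764343261719) 514 [0.50846507 0.23530413 0.08367476]
```

```bash
python3 - <<'E'
import numpy as np,cv2
z=np.load('top.npz');p=z['p']
a=cv2.resize(p[240:360,100:260],None,fx=2.4,fy=2.4,interpolation=2)
b=cv2.resize(p[210:330,440:600],None,fx=2.4,fy=2.4,interpolation=2)
cv2.imwrite('pics/crop1.png',np.hstack([a,b])[:,:,::-1])
E
```

```text
(no output)
```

View pics/crop1.png

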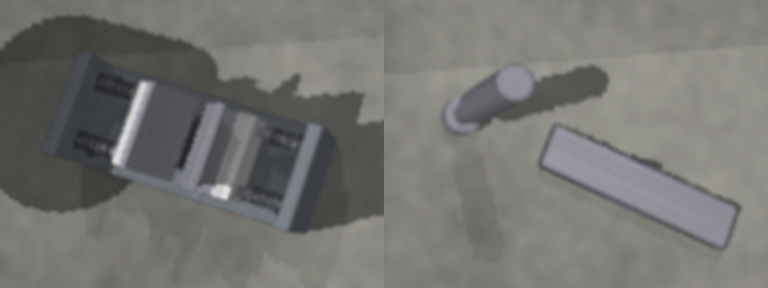

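The two cameras agree to within a few mm. The blank is at about (0.521, -0.244). The clamp is at about (0.504, 0.235) with its y axis at 67°, and the fingers already open along that axis, so no turn is needed.

>>> play_rows:
  motion:
    - [-1,[0.015,-0.045,0],0]
    - [-1,[0.03,-0.09,0],0]
    - [-1,[0.045,-0.136,0],0]
    - [-1,[0.06,-0.181,0],0]
    - [-1,[0.075,-0.227,0],0]

```text
time: 1.2
tool_pos: [0.3265, 0.3436, 0.2314]
tool_rot: [0.592, -0.387, 0.592, 0.387]
contact_force: [1.5, -0.3, 1.1]
gripper_width: 1.001
```

>>> play_rows:
  motion:
    - [-1,[0.015,-0.045,0],0]
    - [-1,[0.03,-0.09,0],0]
    - [-1,[0.045,-0.136,0],0]
    - [-1,[0.06,-0.181,0],0]
    - [-1,[0.075,-0.227,0],0]

```text
time: 1.7
tool_pos: [0.4015, 0.1165, 0.2317]
tool_rot: [0.592, -0.387, 0.591, 0.387]
contact_force: [1.4, 0.0, -0.2]
gripper_width: 0.999
```

>>> play_rows:
  motion:
    - [-1,[0.015,-0.045,0],0]
    - [-1,[0.03,-0.09,0],0]
    - [-1,[0.045,-0.136,0],0]
    - [-1,[0.06,-0.181,0],0]
    - [-1,[0.075,-0.227,0],0]

```text
time: 2.2
tool_pos: [0.4766, -0.1109, 0.2317]
tool_rot: [0.592, -0.387, 0.592, 0.386]
contact_force: [0.5, -0.3, 0.6]
gripper_width: 1.002
```

```bash
python3 - <<'E'
from h import *
p,d,W=cloud('wrist');cv2.imwrite('pics/w1.png',p[:,:,::-1])
for f in(nets.recognise,nets.landmark_of): print([(round(r['score'],2),np.round(r['at'],4)) for r in f('wrist','blank')])
P=W.reshape(-1,3)
m=np.hypot(P[:,0]-.52,P[:,1]+.243)<.05
T=P[m&(P[:,2]>.112)];print(len(T),T.mean(0) if len(T) else'',T.min(0),T.max(0))
T=P[m&(P[:,2]>.045)&(P[:,2]<.11)];print(len(T),T.mean(0),T.min(0),T.max(0))
E
```

```text
[(0.79, array([ 0.5172, -0.238 ,  0.0302]))]
[(0.61, array([ 0.5199, -0.2491,  0.0011]))]Traceback (most recent call last):
  File "<stdin>", line 6, in <module>
    return umr_minimum(a, axis, None, out, keepdims, initial, where)
ValueError: zero-size array to reduction operation minimum which has no identity
```

View pics/w1.png

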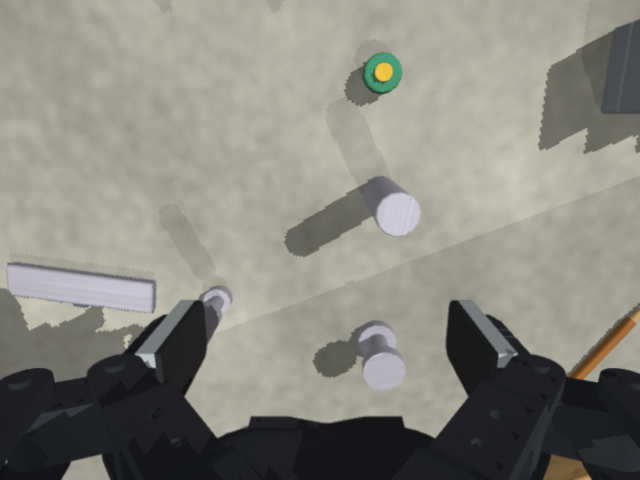

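The wrist view shows the blank's foot at (215,298), with its top hidden behind a finger. The position matches, so I'll move above it.

>>> play_rows:
  motion:
    - [-1,[0.015,-0.045,0],0]
    - [-1,[0.03,-0.09,0],0]
    - [-1,[0.045,-0.135,0],0]
    - [-1,[0.045,-0.135,0],0]

```text
time: 2.75
tool_pos: [0.522, -0.2468, 0.2308]
tool_rot: [0.592, -0.386, 0.593, 0.386]
contact_force: [-0.2, 1.1, -0.0]
gripper_width: 0.995
```

```bash
python3 - <<'E'
from h import *
p,d,W=cloud('wrist');cv2.imwrite('pics/w2.png',p[:,:,::-1])
print(np.round(state()['tool_pos'],4))
P=W.reshape(-1,3)
m=np.hypot(P[:,0]-.52,P[:,1]+.243)<.04
for a,b in((.112,.13),(.045,.11),(.0,.03)):
    T=P[m&(P[:,2]>a)&(P[:,2]<b)]
    if len(T):
        print(a,len(T),T.mean(0),T.min(0),T.max(0), cv2.minEnclosingCircle(T[:,:2].astype(np.float32)*1000))
E
```

```text
[ 0.5215 -0.2446  0.2308]
0.112 1042 [ 0.52130119 -0.2458408   0.11907612] [ 0.51034694 -0.25798205  0.11206091] [ 0.5338809  -0.2344763   0.12144102] ((522.2091674804688, -246.25279235839844), 11.985793113708496)
0.045 470 [ 0.5135975  -0.24240944  0.08093325] [ 0.51027688 -0.25709283  0.04511493] [ 0.5253624  -0.23445116  0.10970798] ((521.1641235351562, -245.8756561279297), 11.977174758911133)
0.0 1622 [ 0.51406904 -0.2400333   0.00208346] [ 4.80534730e-01 -2.82605710e-01  1.29773931e-07] [ 0.55992003 -0.20314737  0.0156534 ] ((520.0147094726562, -242.85264587402344), 39.92100143432617)
```

View pics/w2.png

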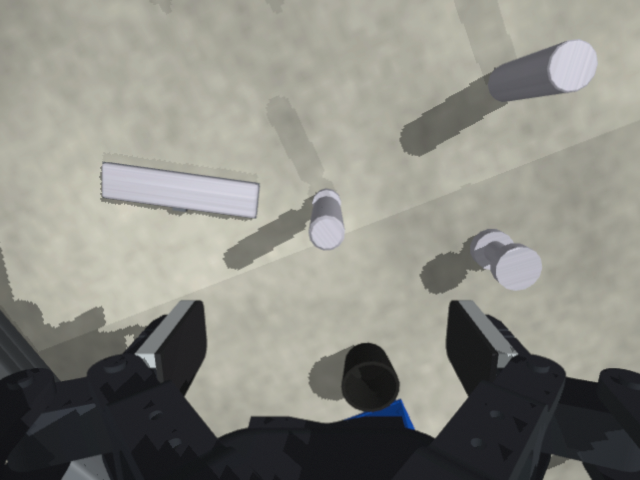

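The blank's top is at (326,232) in the wrist view, midway between the fingers. I'll go down and grip it.

>>> play_rows:
  motion:
    - [-1,[0,-0.001,-0.04],0]
    - [-1,[0,-0.001,-0.08],0]
    - [-1,[0,-0.001,-0.12],0]
    - [-1,[0,-0.001,-0.15],0]
    - [-1,[0,-0.001,-0.15],0]

```text
time: 3.3
tool_pos: [0.5178, -0.2405, 0.0761]
tool_rot: [0.59, -0.384, 0.593, 0.391]
contact_force: [-0.6, -0.1, -1.2]
gripper_width: 1.0
```

>>> play_rows:
  motion:
    - [1,[0,0,0],0]
    - [1,[0,0,0],0]
    - [1,[0,0,0],0]
    - [1,[0,0,0],0]
    - [1,[0,0,0],0]

```text
time: 3.8
tool_pos: [0.5222, -0.2456, 0.0833]
tool_rot: [0.592, -0.388, 0.592, 0.386]
contact_force: [-0.4, -0.8, 5.9]
gripper_width: 0.267
```

>>> play_rows:
  motion:
    - [1,[0,0,0],0]
    - [1,[0,0,0],0]
    - [1,[0,0,0],0]
    - [1,[0,0,0],0]
    - [1,[0,0,0],0]

```text
time: 4.3
tool_pos: [0.5223, -0.2457, 0.0833]
tool_rot: [0.592, -0.388, 0.592, 0.386]
contact_force: [-0.9, -0.4, 6.0]
gripper_width: 0.266
```

>>> play_rows:
  motion:
    - [1,[0,0,0.02],0]
    - [1,[0,0,0.05],0]
    - [1,[0,0,0.085],0]
    - [1,[0,0,0.12],0]
    - [1,[0,0,0.15],0]

```text
time: 4.8
tool_pos: [0.521, -0.2446, 0.2324]
tool_rot: [0.592, -0.386, 0.592, 0.387]
contact_force: [-0.4, -0.2, -1.2]
gripper_width: 0.263
```

```bash
python3 - <<'E'
from h import *
print(np.round(state()['tool_pos'],4),state()['contact_force'])
for c in ('top','scene'):
    p,d,W=cloud(c);cv2.imwrite(f'pics/{c}2.png',cv2.resize(p[150:350,400:640] if c=='top' else p[130:330,60:300],None,fx=2.5,fy=2.5)[:,:,::-1])
E
```

```text
[ 0.521  -0.2446  0.2324] [-0.43058746 -0.19087084 -1.20628994]
```

View pics/scene2.png

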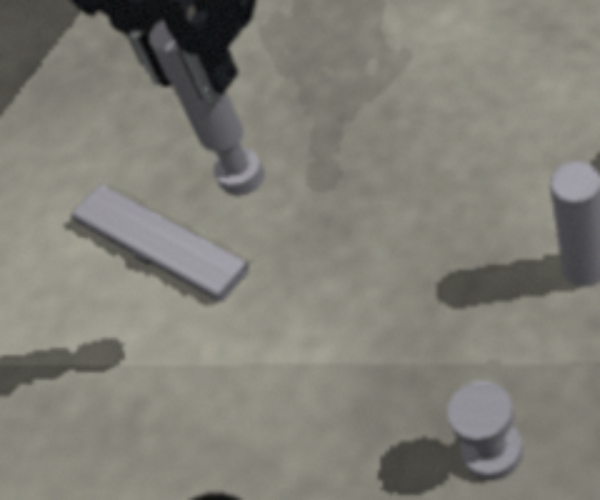

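The blank is held upright with its foot clear, at about (238,170) in the crop. I'll carry it to just above the clamp.

>>> play_rows:
  motion:
    - [1,[-0.001,0.02,0],0]
    - [1,[-0.002,0.05,0],0]
    - [1,[-0.003,0.09,0],0]
    - [1,[-0.005,0.13,0],0]
    - [1,[-0.006,0.17,0],0]

```text
time: 5.4
tool_pos: [0.5133, -0.0722, 0.2278]
tool_rot: [0.591, -0.385, 0.593, 0.388]
contact_force: [0.3, -0.3, -2.1]
gripper_width: 0.263
```

>>> play_rows:
  motion:
    - [1,[-0.001,0.04,0],0]
    - [1,[-0.003,0.08,0],0]
    - [1,[-0.004,0.12,0],0]
    - [1,[-0.006,0.16,0],0]
    - [1,[-0.007,0.2,0],0]

```text
time: 5.9
tool_pos: [0.5059, 0.1273, 0.2279]
tool_rot: [0.59, -0.386, 0.594, 0.388]
contact_force: [1.0, -0.4, -2.7]
gripper_width: 0.266
```

>>> play_rows:
  motion:
    - [1,[-0.001,0.04,0],0]
    - [1,[-0.002,0.07,0],0]
    - [1,[-0.003,0.095,0],0]
    - [1,[-0.004,0.11,0],0]
    - [1,[-0.004,0.11,0],0]

```text
time: 6.4
tool_pos: [0.5026, 0.2366, 0.2289]
tool_rot: [0.59, -0.387, 0.593, 0.388]
contact_force: [0.2, -0.6, -2.2]
gripper_width: 0.263
```

```bash
python3 - <<'E'
from h import *
print(np.round(state()['tool_pos'],4),state()['contact_force'])
for c in ('top','scene'):
    p,d,W=cloud(c);np.savez(c+'3.npz',p=p,d=d,W=W)
    cv2.imwrite(f'pics/{c}3.png',cv2.resize(p[200:380,60:300] if c=='top' else p[90:290,370:610],None,fx=2.5,fy=2.5)[:,:,::-1])
    P=W.reshape(-1,3)
    C=P[(np.hypot(P[:,0]-.504,P[:,1]-.235)<.11)]
    for a,b in((.14,.17),(.17,.19),(.19,.21),(.21,.225)):
        T=C[(C[:,2]>a)&(C[:,2]<b)&(np.hypot(C[:,0]-.504,C[:,1]-.235)<.04)]
        if len(T)>3:print(c,a,len(T),T.mean(0).round(4),T.min(0).round(4),T.max(0).round(4))
    C=C[(C[:,2]>.012)&(C[:,2]<.1)]
    print(cv2.minAreaRect(C[:,:2].astype(np.float32)*1000))
    for t in('seat','blank'):
        print(c,t,[(round(r['score'],2),np.round(r['at'],4)) for r in nets.landmark_of(c,t)])
E
```

```text
[0.5026 0.2366 0.2289] [ 0.21624957 -0.58141431 -2.18203207]
top 0.14 58 [0.4941 0.23   0.1543] [0.4876 0.2239 0.1457] [0.5064 0.2436 0.1612]
top 0.19 7 [0.4896 0.2392 0.2016] [0.4892 0.2367 0.1951] [0.49   0.2415 0.2075]
top 0.21 5 [0.4897 0.2389 0.2158] [0.4893 0.2363 0.2129] [0.4904 0.2424 0.2179]
((501.6988525390625, 234.14309692382812), (169.29383850097656, 70.89710235595703), 67.03792572021484)
top seat [(0.87, array([0.4997, 0.2321, 0.027 ]))]
top blank [(0.54, array([0.5014, 0.2377, 0.1481]))]
scene 0.14 225 [0.5095 0.2308 0.1602] [0.4924 0.2205 0.1498] [0.5181 0.246  0.1696]
scene 0.17 65 [0.5093 0.2312 0.1782] [0.5033 0.2231 0.1706] [0.5174 0.239  0.19  ]
scene 0.19 179 [0.5133 0.2294 0.2003] [0.4991 0.2213 0.1904] [0.5194 0.2434 0.2095]
scene 0.21 153 [0.5129 0.2293 0.2176] [0.4994 0.2212 0.21  ] [0.5189 0.2432 0.2249]
((506.2278137207031, 234.5773468017578), (170.74871826171875, 73.05541229248047), 67.06657409667969)
scene seat [(0.66, array([0.5011, 0.2401, 0.0213]))]
scene blank [(0.68, array([0.501 , 0.2353, 0.1454]))]
```

View pics/scene3.png

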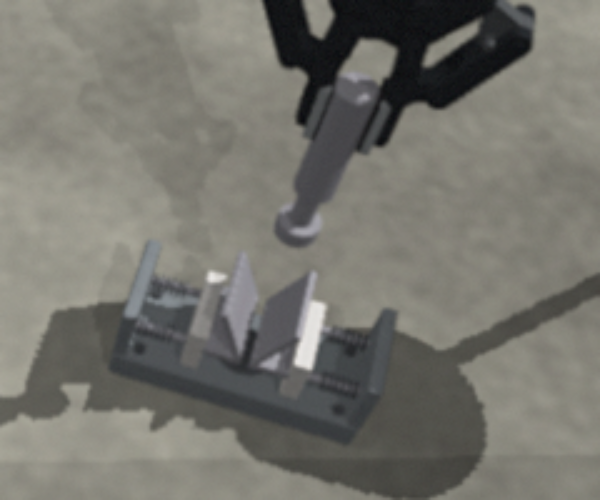

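View pics/top3.png

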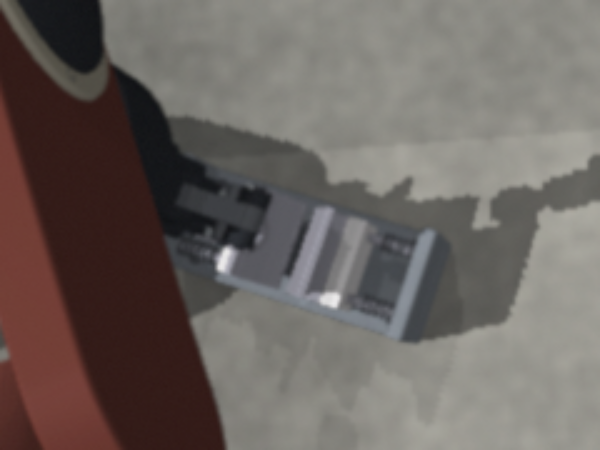

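In the scene view the foot is at (297,225) in the crop, directly above the V mouth at (250,310). Foot and clamp centre agree to about 2 mm. I'll lower it to the mouth.

>>> play_rows:
  motion:
    - [1,[0,0,-0.02],0]
    - [1,[0,0,-0.04],0]
    - [1,[0,0,-0.055],0]
    - [1,[0,0,-0.06],0]
    - [1,[0,0,-0.06],0]

```text
time: 7.2
tool_pos: [0.5039, 0.2348, 0.1704]
tool_rot: [0.592, -0.386, 0.593, 0.387]
contact_force: [0.1, 0.4, -1.8]
gripper_width: 0.266
```

```bash
python3 - <<'E'
from h import *
s=state();print(np.round(s['tool_pos'],4),s['contact_force'])
p,d,W=cloud('scene')
cv2.imwrite('pics/scene4.png',cv2.resize(p[110:290,390:590],None,fx=3,fy=3,interpolation=2)[:,:,::-1])
P=W.reshape(-1,3);C=P[np.hypot(P[:,0]-.504,P[:,1]-.235)<.03]
for a in np.arange(.09,.17,.01):
    T=C[(C[:,2]>a)&(C[:,2]<a+.01)]
    if len(T)>5:print(a.round(2),len(T),T.mean(0).round(4),np.percentile(T,2,0).round(4),np.percentile(T,98,0).round(4))
p,d,W=cloud('wrist')
cv2.imwrite('pics/w4.png',p[:,:,::-1])
E
```

```text
[0.5039 0.2348 0.1704] [ 0.10366352  0.42571436 -1.80387122]
0.09 107 [0.5091 0.2316 0.0935] [0.4815 0.2086 0.09  ] [0.5256 0.2618 0.0996]
0.1 136 [0.5084 0.2318 0.1026] [0.4941 0.2216 0.1001] [0.517  0.2462 0.1095]
0.11 39 [0.5094 0.2316 0.115 ] [0.5043 0.2267 0.1103] [0.5121 0.2384 0.1195]
0.12 19 [0.5113 0.2322 0.1247] [0.5055 0.2239 0.1207] [0.5161 0.2428 0.1297]
0.13 74 [0.5123 0.2295 0.135 ] [0.5009 0.2224 0.1306] [0.5169 0.2416 0.1399]
0.14 78 [0.5126 0.23   0.1452] [0.5016 0.2223 0.1404] [0.5173 0.2428 0.1496]
0.15 77 [0.5129 0.2303 0.1551] [0.5038 0.2225 0.1503] [0.5172 0.2424 0.1593]
0.16 76 [0.5125 0.2297 0.1648] [0.5033 0.2228 0.1601] [0.5172 0.2415 0.1697]
0.17 116 [0.5132 0.2304 0.1758] [0.5019 0.2124 0.171 ] [0.5214 0.25   0.1796]
```

View pics/scene4.png

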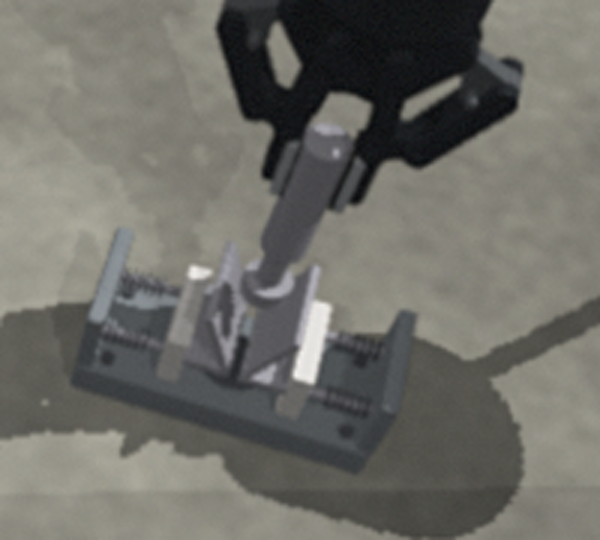

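View pics/w4.png

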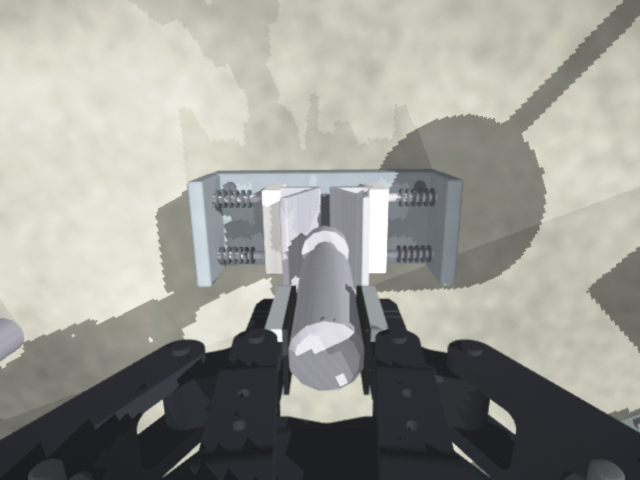

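The foot is just above the V mouth, at (325,240) in the wrist view between jaws centred on x≈325. The blank is upright and centred, so I'll push it down slowly.

>>> play_rows:
  motion:
    - [1,[0,0,-0.008],0]
    - [1,[0,0,-0.016],0]
    - [1,[0,0,-0.024],0]
    - [1,[0,0,-0.032],0]
    - [1,[0,0,-0.036],0]

```text
time: 7.8
tool_pos: [0.5045, 0.2353, 0.135]
tool_rot: [0.592, -0.387, 0.592, 0.387]
contact_force: [0.0, -0.6, 2.1]
gripper_width: 0.264
```

>>> play_rows:
  motion:
    - [1,[0,0,-0.006],0]
    - [1,[0,0,-0.012],0]
    - [1,[0,0,-0.018],0]
    - [1,[0,0,-0.024],0]
    - [1,[0,0,-0.024],0]

```text
time: 8.3
tool_pos: [0.5032, 0.2348, 0.1092]
tool_rot: [0.591, -0.386, 0.593, 0.387]
contact_force: [0.7, -0.2, -3.9]
gripper_width: 0.264
```

>>> play_rows:
  motion:
    - [1,[0,0,-0.002],0]
    - [1,[0,0,-0.004],0]
    - [1,[0,0,-0.006],0]
    - [1,[0,0,-0.006],0]
    - [1,[0,0,-0.006],0]

```text
time: 8.8
tool_pos: [0.5048, 0.2354, 0.1073]
tool_rot: [0.592, -0.387, 0.592, 0.387]
contact_force: [-3.1, -1.2, 6.7]
gripper_width: 0.264
```

```bash
python3 - <<'E'
from h import *
s=state();print(np.round(s['tool_pos'],4),s['contact_force'])
p,d,W=cloud('scene')
cv2.imwrite('pics/scene5.png',cv2.resize(p[150:290,390:570],None,fx=4,fy=4,interpolation=2)[:,:,::-1])
P=W.reshape(-1,3);c=np.array([.506,.2346]);a=np.deg2rad(67-90)
Q=P.copy();x=P[:,0]-c[0];y=P[:,1]-c[1];Q[:,0]=x*np.cos(a)+y*np.sin(a);Q[:,1]=-x*np.sin(a)+y*np.cos(a)
def jaws(Q,n):
  J=Q[(abs(Q[:,0])<.035)&(abs(Q[:,1])<.05)&(Q[:,2]>.083)&(Q[:,2]<.093)];print(n,'jaw tops y',np.percentile(J[:,1],[1,99]).round(4))
jaws(Q,'now')
for r in('top','scene'):
  O=np.load(r+'.npz')['W'].reshape(-1,3);x=O[:,0]-c[0];y=O[:,1]-c[1]
  jaws(np.c_[x*np.cos(a)+y*np.sin(a),-x*np.sin(a)+y*np.cos(a),O[:,2]],'before '+r)
p,d,W=cloud('wrist');cv2.imwrite('pics/w5.png',p[:,:,::-1])
E
```

```text
[0.5048 0.2354 0.1073] [-3.11901583 -1.15994429  6.70731423]
now jaw tops y [-0.0302  0.0296]
before top jaw tops y [-0.0269  0.0253]
before scene jaw tops y [-0.0265  0.0257]
```

View pics/scene5.png

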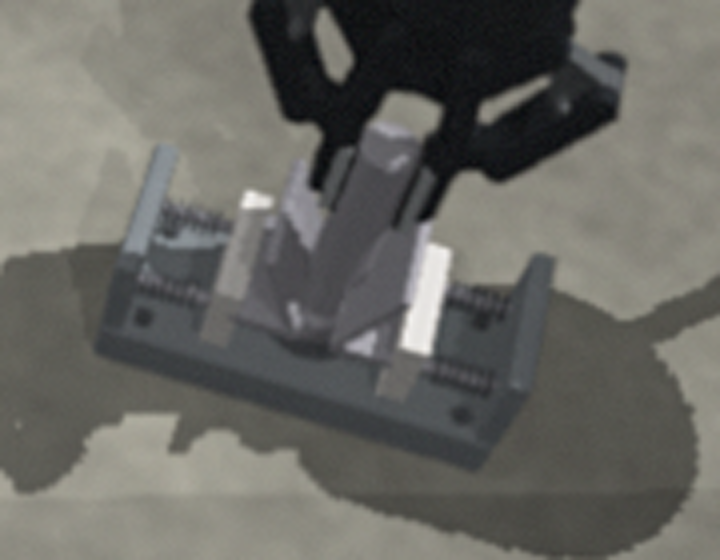

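View pics/w5.png

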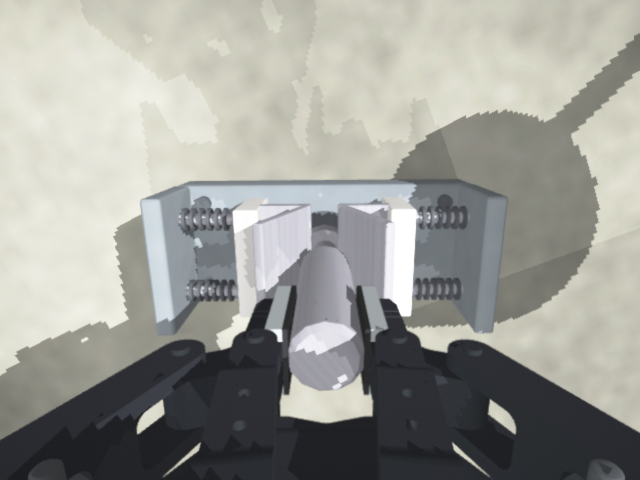

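The jaws now stand 3.7 and 3.9 mm further out than when empty, against an expected 4, so they have closed on the neck. The foot is seated: TCP z = 0.107 with 6.7 N upward. I'll hold for a moment, then release.

>>> play_rows:
  motion:
    - [1,[0,0,0],0]
    - [1,[0,0,0],0]
    - [1,[0,0,0],0]
    - [1,[0,0,0.001],0]
    - [1,[0,0,0.002],0]

```text
time: 9.4
tool_pos: [0.5043, 0.2353, 0.1074]
tool_rot: [0.592, -0.387, 0.592, 0.387]
contact_force: [-0.5, -0.5, -2.8]
gripper_width: 0.264
```

>>> play_rows:
  motion:
    - [1,[0,0,0],0]
    - [0.2,[0,0,0],0]
    - [0,[0,0,0],0]
    - [-0.5,[0,0,0],0]
    - [-1,[0,0,0],0]

```text
time: 9.9
tool_pos: [0.5044, 0.2352, 0.1073]
tool_rot: [0.592, -0.387, 0.592, 0.387]
contact_force: [-0.1, -0.5, -0.1]
gripper_width: 0.822
```

>>> play_rows:
  motion:
    - [-1,[0,0,0],0]
    - [-1,[0,0,0],0]
    - [-1,[0,0,0],0]
    - [-1,[0,0,0],0]
    - [-1,[0,0,0],0]

```text
time: 10.4
tool_pos: [0.5043, 0.2352, 0.1073]
tool_rot: [0.592, -0.387, 0.592, 0.387]
contact_force: [-0.6, -0.3, -0.1]
gripper_width: 1.003
```

Released with no side load. Now I'll retreat straight up.

>>> play_rows:
  motion:
    - [-1,[0,0,0.02],0]
    - [-1,[0,0,0.05],0]
    - [-1,[0,0,0.09],0]
    - [-1,[0,0,0.12],0]
    - [-1,[0,0,0.13],0]

```text
time: 10.9
tool_pos: [0.5061, 0.2358, 0.2419]
tool_rot: [0.594, -0.387, 0.59, 0.386]
contact_force: [0.7, -0.6, 0.1]
gripper_width: 1.004
```

>>> play_rows:
  motion:
    - [-1,[-0.03,0.03,0],0]
    - [-1,[-0.06,0.06,0],0]
    - [-1,[-0.09,0.09,0],0]
    - [-1,[-0.12,0.13,0],0]
    - [-1,[-0.12,0.13,0],0]

```text
time: 11.4
tool_pos: [0.3804, 0.3682, 0.2357]
tool_rot: [0.59, -0.388, 0.592, 0.389]
contact_force: [0.1, -1.0, 0.8]
gripper_width: 0.996
```

```bash
python3 - <<'E'
from h import *
s=state();print(np.round(s['tool_pos'],4),s['contact_force'],s['time'])
out=[]
for n,sl in(('scene',np.s_[150:290,390:570]),('top',np.s_[230:370,90:270])):
    p,d,W=cloud(n);out.append(cv2.resize(p[sl],None,fx=2.2,fy=2.2,interpolation=2))
    c=np.array([.506,.2346]) if n=='scene' else np.array([.502,.2347]);a=np.deg2rad(-23)
    P=W.reshape(-1,3);x=P[:,0]-c[0];y=P[:,1]-c[1]
    Q=np.c_[x*np.cos(a)+y*np.sin(a),-x*np.sin(a)+y*np.cos(a),P[:,2]]
    J=Q[(abs(Q[:,0])<.035)&(abs(Q[:,1])<.05)&(Q[:,2]>.083)&(Q[:,2]<.093)];print(n,'jaw y',np.percentile(J[:,1],[1,99]).round(4))
    T=Q[(abs(Q[:,0])<.035)&(abs(Q[:,1])<.04)&(Q[:,2]>.137)&(Q[:,2]<.16)];print('top',T.mean(0).round(4),T.min(0).round(4),T.max(0).round(4))
    for t in('blank','seat'):print(t,[(round(r['score'],2),np.round(r['at'],4)) for r in nets.landmark_of(n,t)])
cv2.imwrite('pics/f6.png',np.hstack(out)[:,:,::-1])
E
```

```text
[0.3804 0.3682 0.2357] [ 0.05820643 -1.0449635   0.81511882] 11.4
scene jaw y [-0.0303  0.0296]
top [ 0.0022 -0.0006  0.1433] [-0.0122 -0.0124  0.1373] [0.0117 0.0118 0.1469]
blank [(0.61, array([0.5018, 0.2362, 0.0226]))]
seat [(0.74, array([0.5005, 0.2353, 0.0221]))]
top jaw y [-0.0293  0.0302]
top [ 0.0004 -0.0004  0.1428] [-0.0113 -0.0113  0.1378] [0.012  0.0117 0.146 ]
blank [(0.75, array([0.5029, 0.2391, 0.0231]))]
seat [(0.57, array([0.501 , 0.2331, 0.0223]))]
```

View pics/f6.png

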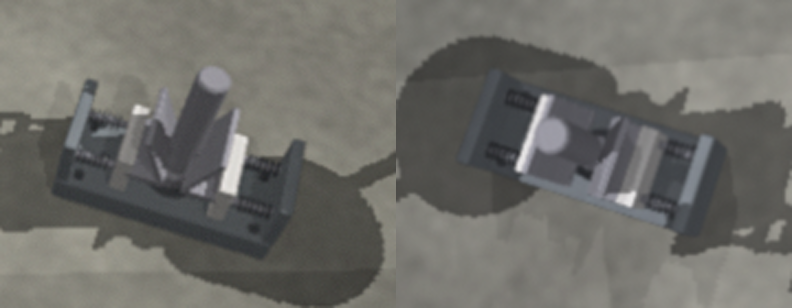

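The blank stands upright in the clamp. Its top is at z≈0.144, centred within 1 mm, and the jaws are closed. The robot is clear, so I'll hand the job in.

```bash
python3 -c "
from plant import workorder
print(workorder.job_done())"
```

```text
the job is handed in; nothing more can be done
None
```

The blank is loaded and standing upright in the clamp, and the job was handed in at about 11.7 s of the 42 s allowed. I gripped it by its top, lowered it between the jaws and pushed until the foot met the seat. I let go only after the pictures showed the jaws closed on the neck, with a short hold in between.

- **Seating:** before release, the foot met the seat at TCP height 0.107 m, as predicted, with 6.7 N upward. After the arm backed off, the blank's top was at about 0.144 m, which is the seat height plus 120 mm. Both cameras put it within about 1–2 mm of the clamp's centre, so it is upright.
- **Jaws:** before release, each stood about 4 mm further out than when empty (3.7 and 3.9 mm, against an expected 4). They had not moved after release.
- **Forces:** the highest force reported was 6.7 N, and there was almost no load when the fingers opened.
- **Disagreements:** the two fixed cameras differ by about 4 mm in x, which fits the stated calibration error. The networks' blank and seat positions differ from each other by 1–6 mm in the final views; I relied on the depth measurements.

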